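Gauge the strut bushings, then hold the centrifuge lid at the stay mark

TASK

I am refitting the lid strut of the bench centrifuge. Find which of the two bronze bushings slides fully home on the gauge pin and leave it there on the pin, and put the other one in the steel scrap dish. Then lift the lid, which has nothing else to hold it up, until its pointer stands at the heavy 40 degree line of the lid stay, and finish still holding it there for me: never let the lid drop, and leave the other things on the bench where they are.

Things in the scene. Friction and masses are not known exactly. Their poses are not given: they have to be found in the camera images.
- bushing_a: Plain bronze bushing (sleeve), 24 mm outside diameter, 26 mm tall, 50 g, standing upright on the bench. Origin: centre of its underside, z along its bore. It and bushing_b are alike outside; the bore of one is 15 mm, that of the other 11 mm: look, or try them on the pin.
- bushing_b: The other bronze bushing, same outside size and origin, standing upright on the bench.
- gauge: Gauge pin on a round steel foot, fixed. Foot 68 mm wide, 10 mm high; the upright pin at its centre is 13 mm thick to 40 mm above the bench, then tapers to 7 mm at its tip, 46 mm above the bench. Origin: centre of the underside. The 15 mm bore drops over the pin onto the foot; the 11 mm bore stops on the taper, the bushing's underside about 32 mm above the foot.
- pin_seat (a point): Centre of the top face of the foot (10 mm above the bench), on the pin's axis: the underside of a bushing that is fully home is here.
- dish: Round open steel scrap dish, loose, 300 g, 116 mm wide at the rim, 22 mm high, flat inner floor 3 mm above the bench and about 104 mm wide. Origin: centre of its underside.
- centrifuge: Bench centrifuge, white case fixed to the bench: 290 mm along its x (-130 to +160 mm), 240 mm along its y (-120 to +120 mm), lid top 142 mm above the bench. Origin: on the bench, at x = y = 0 of the case. Its x axis points from the hinge to the control panel, away from the robot (yaw -0.15 to 0.25 rad); z is up.
- lid_angle (a joint): Angle of the grey lid, rad: 0 shut, growing as its panel-side edge rises; the lid is 0.55 kg (varies 0.8 to 1.3 times), turns freely and falls shut if let go (it would rest only past 1.5 rad, its stop). At the heavy line it reads 0.698 (40 degrees).
- lid: Grey flat lid, 232 x 232 mm, with a small round window, a grip bar near its panel-side edge and a white pointer. Origin: middle of its hinge axis, 127 mm above the bench, at x -108 mm in the centrifuge's frame; the axis is parallel to the centrifuge's y. Its own x runs from the hinge along the lid, z out of its top. Lift it by the grip bar.
- lid_grip (a point): Middle of the black round grip bar on the lid. Bar 12 mm thick, 120 mm long, parallel to the hinge, on two 14 mm square posts 51 mm either side of its middle (88 mm between them), its axis 34 mm over the lid. Lid shut: point 190 mm beyond the hinge axis (along the centrifuge's x), 50 mm above it, 177 mm above the bench. Turns with the lid: x along the lid from the hinge, z out of its top.
- lid_pointer (a point): White pointer on the lid's side edge (the -y side of the centrifuge), 75 mm from the hinge axis; turns with the lid beside the quadrant of the stay.
- stay_mark (a point): The heavy black line across the fixed steel quadrant of the lid stay, 75 mm from the hinge axis, on the -y side of the centrifuge, 40 degrees above the shut lid's plane; the pointer lies on this point when the lid stands at the mark.
- strut: Bystander: gas strut 216 mm long, lying. Origin under its middle.
- driver: Bystander: screwdriver lying on the bench.
- wellplate: Bystander: 24-well plate, 127 x 85 x 20 mm.
- timer: Bystander: small white timer, 75 x 65 x 18 mm.
- pipette: Bystander: pipette lying on the bench, about 260 mm long.
- medium0: Bystander: medium bottle, 68 mm wide, 165 mm tall.
- medium1: Bystander: second medium bottle, the same.
Things that resemble listed ones, but are neither listed nor needed, are in the scene too. There is more than one size of the gauge; the job needs the largest. Leave any green look-alike of the dish alone.

How it is judged:
On the way:
1. the bushing that fits stands fully home on the pin and the other lies in the dish, both let go, with the lid still shut (horizontal distance between bushing_a and pin_seat below 0.003 m and ((z of bushing_a in the frame of pin_seat below 0.004 m and angle between bushing_a's own z axis and vertical below 0.12 rad) or (z of bushing_a in the frame of pin_seat below 0.03 m and angle between bushing_a's own z axis and vertical above 3.02 rad)) and horizontal distance between bushing_b and dish below 0.052 m and z of bushing_b in the frame of dish between -0.002 and 0.035 m and angle between dish's own z axis and vertical below 0.1 rad and contact force between the fingers and bushing_a below 0.2 N and contact force between the fingers and bushing_b below 0.2 N and value of joint lid_angle below 0.1 rad), for 0.2 s.
At the end, for the whole second after the job is handed in: Lid still, within 4 degrees (0.07 rad) of the 40 degree line, carried by the fingers (over 0.5 N on lid or bar); the 15 mm bore bushing upright (either end up) on the pin, let go, underside within 4 mm of the foot; the other in the upright dish (within 52 mm of its middle), let go (horizontal distance between bushing_a and pin_seat below 0.003 m and ((z of bushing_a in the frame of pin_seat below 0.004 m and angle between bushing_a's own z axis and vertical below 0.12 rad) or (z of bushing_a in the frame of pin_seat below 0.03 m and angle between bushing_a's own z axis and vertical above 3.02 rad)) and horizontal distance between bushing_b and dish below 0.052 m and z of bushing_b in the frame of dish between -0.002 and 0.035 m and angle between dish's own z axis and vertical below 0.1 rad and contact force between the fingers and bushing_a below 0.2 N and contact force between the fingers and bushing_b below 0.2 N and value of joint lid_angle between 0.628 and 0.768 rad and velocity of joint lid_angle between -0.1 and 0.1 rad/s and contact force between the fingers and lid above 0.5 N and linear speed of each of bushing_a, bushing_b below 0.05 m/s); the arm keeps its last pose, push and grip.
It fails at once if the lid is let drop (it falls faster than 2 rad/s) (velocity of joint lid_angle below -2 rad/s).
It fails at once if another thing on the bench is pushed more than 30 mm away (distance of any of strut, driver, wellplate, timer, pipette, medium0, medium1 from where it was at the start of the episode above 0.03 m).
It also fails if it takes over 61 s, if anything falls off the work surface, if the arm or the gripper's body presses on something with over 40 N, if the wrist force passes 120 N, or if a joint passes its speed limit or range.

ROBOT

A 7-joint arm with a two-finger parallel gripper is mounted at the origin on the work surface. World frame = base frame: x ahead of the robot, y to its left, z up, the work surface at z = 0. Lengths are in m, angles in rad, forces in N, time in s.
With the tool pointing down it reaches from about 0.4 to 0.85 m from the base axis. Payload 10.4 kg.
Tool frame: the origin (TCP) lies between the finger pads; the fingertips stand 11 mm ahead of it and the grasp point (between the pads) lies 8 mm behind it (r.tcp_to_tips is the distance from the TCP to the fingertips, in m); z points along the fingers, y is the line along which they close (so a half turn about z gives the same grasp; the last joint's range is limited). The gripper opens to 87 mm and grips with 3 to 60 N. Pads are 19 mm wide; open, the fingers measure 117 mm over their backs; the gripper's body (75 mm by 190 mm) begins 51 mm behind the grasp point.
Start: joints at [-1.139, 0.332, -0.065, 1.46, 0.022, 1.35, -0.088], TCP at [0.275, 0.561, 0.234] pointing down, gripper open.
Joint ranges: [-2.6, 2.6], [-0.5, 2.12], [-1.47, 1.34], [0.16, 2.42], [-1.27, 4.41], [0.06, 2.06], [-2.6, 2.6]. Speed limits (rad/s): [2.22, 2.22, 2.79, 2.79, 3.14, 3.14, 3.14].

INTERFACE

Orientations are given as a unit quaternion [x, y, z, w].
In Python, from bench import r gives the robot as it stands. The module is installed in compiled form; this text tells all that it offers.
- The arm moves only by the shell command python3 -m crank 'ROWS' [FORCE]. ROWS is JSON, a list of rows, each an object of numbers: "claw": the closure, from -1 (fully open) to 1 (shut); "dx", "dy", "dz": the shift along the tool's x, y, z each as a share of 3 cm, from -1 to 1; "ax", "ay", "az": the turn, a rotation vector about the tool's x, y, z each as a share of 6 degrees, from -1 to 1. A call has 1 to 8 rows; each row shifts and turns the commanded pose from where the row before left it, along the tool's axes as they then stand; what a row does not reach is not made up. A row lasts 1/12 s, in which the tool goes at most 41.7 mm and 7.16 degrees, less where a joint would pass 70% of its speed; a pose out of reach is approached as far as the arm can. A call with a number of a shift or a turn outside -1 to 1 is refused whole. A call with a gripper value outside its range is refused whole. The fingers move at their own pace and stop on an object; FORCE is the grip in N (left out, the last holds). Time passes only in rows, so rows that do not move let the fingers close. It gives the time, the measured TCP pose, the force, the opening and the grip force at its end, in the units of the state.
- r.read_state(): the state, without advancing time (a new reading comes with each control period).
- r.camera(name): name is "side" or "top" or "wrist"; returns a dict with "color" (400x640x3 uint8, red, green, blue), "mtx" (3x3 intrinsics, pixels), "R" (3x3) and "t" (3): a world point X has camera coordinates R X + t; the wrist camera has in their place "hand_eye" (4x4, takes a point from camera to tool coordinates, whose origin is the TCP and whose axes are the flange's). Camera axes: x right, y down, z forward; pixel columns grow to the right and rows downward; lengths in m; the calibration is good to about 2 mm. The wrist camera is an equidistant fisheye: a pixel r from the principal point sees the ray r / f radians off the axis. A picture is of the moment at which its call begins: read the wrist's pose just before it. There is no depth.
- r.close_job(): hands the job in; it is judged then, once.
The state is a dict: "time": time; "joint_positions": joint angles; "joint_vel": joint speeds; "joint_torque": joint torques, N m; "ee_pos": TCP position; "eef_rot": TCP orientation; "ft_force": force on the tool from outside, world axes, zero at the start; "torque": the same for the moment, N m; "width": finger opening in m; "grip_force": force on a finger pad.
Only numpy, scipy, OpenCV 4.12 (cv2) and the standard library are available. Lean on these libraries where they do the work, as an engineer would, in place of code of your own. Each camera call takes 0.05 s, during which the arm holds its last target. There are 200 camera calls.

## Working session

There is one attempt and no reset: what is moved stays moved. The work goes in short steps, Python scripts to look and compute and a shell command to move; the robot and the scene stay as the last step left them, time stands still between calls to the robot, and variables do not carry over. Pictures are saved under pics/ and viewed, at most 13 in all, crops included, and the job is handed in when it is done.

```bash
mkdir -p pics; python3 - <<'E'
from bench import r
import cv2,numpy as np,pickle
s=r.read_state();print(s)
for n in("top","side"):
    c=r.camera(n);pickle.dump(c,open(n+".pkl","wb"));cv2.imwrite(f"pics/{n}0.png",c["color"][:,:,::-1]);print(n,c["mtx"].tolist(),c["R"].tolist(),c["t"].tolist())
c=r.camera("wrist");print(c["mtx"].tolist(),np.round(c["hand_eye"],4).tolist())
E
```

```text
{'time': 0.0, 'joint_positions': array([-1.13859664,  0.33285841, -0.06471298,  1.46093547,  0.02160449,
        1.34989037, -0.08846824]), 'joint_vel': array([-0.00159806, -0.00015707,  0.00136404, -0.0016766 , -0.00015596,
        0.00029988, -0.00099572]), 'joint_torque': array([-1.01581420e-03, -6.23265338e+01,  2.39437725e-02, -3.89899278e+01,
       -6.15045056e-02,  3.98312195e-02,  1.03131570e-04]), 'ee_pos': array([0.27438914, 0.56113933, 0.23276516]), 'eef_rot': array([ 2.25412923e-01,  9.74263069e-01, -6.86513072e-04, -1.25627398e-04]), 'ft_force': array([ 0.61026885, -0.69604836, -0.24283155]), 'torque': array([-0.04043459,  0.05399819,  0.03003333]), 'grip_force': 0.0, 'width': 0.08701803336144469}
top [[508.5437758232875, 0.0, 320.7107173508511], [0.0, 508.5437758232875, 198.66705652157452], [0.0, 0.0, 1.0]] [[0.01754967523273847, -0.9998359972312494, -0.004470742647335649], [-0.9989401414021281, -0.017343306129079247, -0.042635708367632814], [0.042551178535055814, 0.005214247127471654, -0.9990806818431494]] [-0.050544811961431464, 0.5699660678142152, 1.7651120798816202]
side [[377.47448516683033, 0.0, 328.3985359378034], [0.0, 377.47448516683033, 196.00895270426975], [0.0, 0.0, 1.0]] [[0.9155681567642154, -0.40193113350087933, -0.013649697508568861], [-0.21336899125235206, -0.4567083228774189, -0.8636499183039668], [0.34089386015493267, 0.7936427859794314, -0.5039072378637518]] [-0.533879222945131, 0.20082026069820982, 1.1681928776116601]
[[309.70691628693146, 0.0, 324.0864611607661], [0.0, 309.70691628693146, 195.7153955230561], [0.0, 0.0, 1.0]] [[0.0002, -0.9522, -0.3056, 0.0852], [1.0, 0.0, 0.0007, 0.0011], [-0.0006, -0.3056, 0.9522, -0.1512], [0.0, 0.0, 0.0, 1.0]]
```

View pics/top0.png

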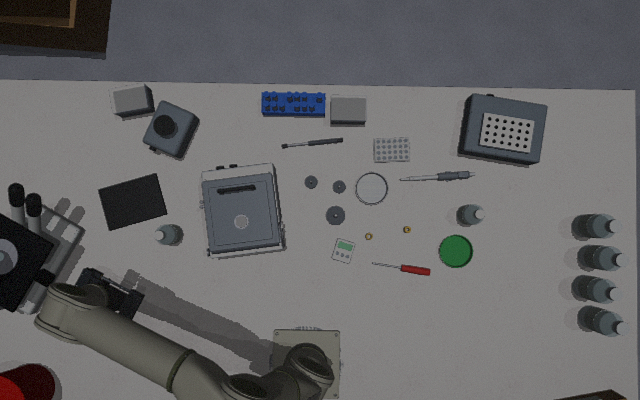

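View pics/side0.png

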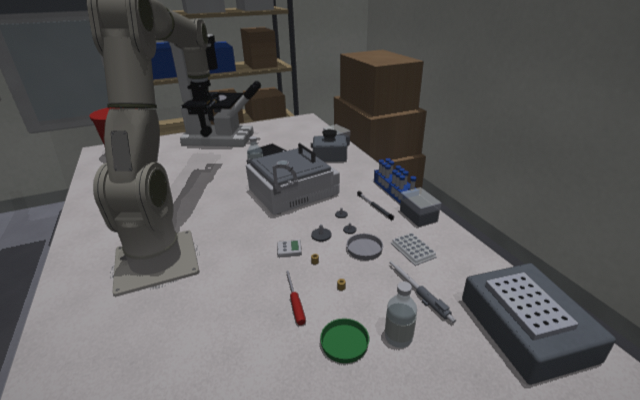

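The top view shows bushings at (368,236) and (407,229), and three gauges at (311,182), (339,187) and (335,215), of which the last looks largest. The steel dish is at (371,188) and the green look-alike at (456,251). The centrifuge is around (243,210), with its grip bar at (237,188). I'll confirm in one enlarged crop.

```bash
cat > h.py <<'E'
import numpy as np,pickle,cv2
from scipy.spatial.transform import Rotation as Ro
def load(n): return pickle.load(open(n+".pkl","rb"))
def ray(c,u,v):
    d=np.linalg.inv(c["mtx"])@[u,v,1]; R=c["R"]; return -R.T@c["t"],R.T@d
def onz(c,u,v,z):
    o,d=ray(c,u,v); return o+d*(z-o[2])/d[2]
def proj(c,X):
    p=c["mtx"]@(c["R"]@np.array(X)+c["t"]); return p[:2]/p[2]
def wray(c,s,u,v):
    f=c["mtx"][0,0];x=(u-c["mtx"][0,2])/f;y=(v-c["mtx"][1,2])/f;t=np.hypot(x,y)
    k=np.sinc(t/np.pi);d=np.array([x*k,y*k,np.cos(t)])
    H=c["hand_eye"];A=Ro.from_quat(s["eef_rot"]).as_matrix()
    return s["ee_pos"]+A@H[:3,3],A@(H[:3,:3]@d)
def wonz(c,s,u,v,z):
    o,d=wray(c,s,u,v);return o+d*(z-o[2])/d[2]
def wproj(c,s,X):
    A=Ro.from_quat(s["eef_rot"]).as_matrix();H=c["hand_eye"]
    p=H[:3,:3].T@(A.T@(np.array(X)-s["ee_pos"])-H[:3,3])
    t=np.arctan2(np.hypot(p[0],p[1]),p[2]);q=p[:2]/np.hypot(p[0],p[1])*t
    return q*c["mtx"][0,0]+c["mtx"][:2,2]
def togo(s,X,ang=None):
    "shift in tool axes, units of 3cm"
    A=Ro.from_quat(s["eef_rot"]).as_matrix();return A.T@(np.array(X)-s["ee_pos"])/0.03
E
python3 - <<'E'
from h import *
t=load("top")
for n,u,v,z in[("b1",368,236,.026),("b2",407,229,.026),("gL",335,215,.01),("g2",311,182,.01),("g3",339,187,.01),("dish",371,188,.02),("grip",237,188,.177),("timer",343,250,.018),("gripL",218,190,.177),("gripR",257,186,.177)]:print(n,onz(t,u,v,z).round(4))
im=t["color"][150:280,190:430,::-1];im=cv2.resize(im,None,fx=3.3,fy=3.3,interpolation=cv2.INTER_CUBIC);cv2.imwrite("pics/crop1.png",im)
E
```

```text
b1 [ 0.4439 -0.2063  0.026 ]
b2 [ 0.4704 -0.3407  0.026 ]
gL [ 0.5146 -0.0915  0.01  ]
g2 [ 0.6287 -0.0055  0.01  ]
g3 [ 0.6128 -0.1039  0.01  ]
dish [ 0.6106 -0.215   0.02  ]
grip [0.593  0.2249 0.177 ]
timer [ 0.3937 -0.121   0.018 ]
gripL [0.5856 0.2851 0.177 ]
gripR [0.6005 0.1615 0.177 ]
```

View pics/crop1.png

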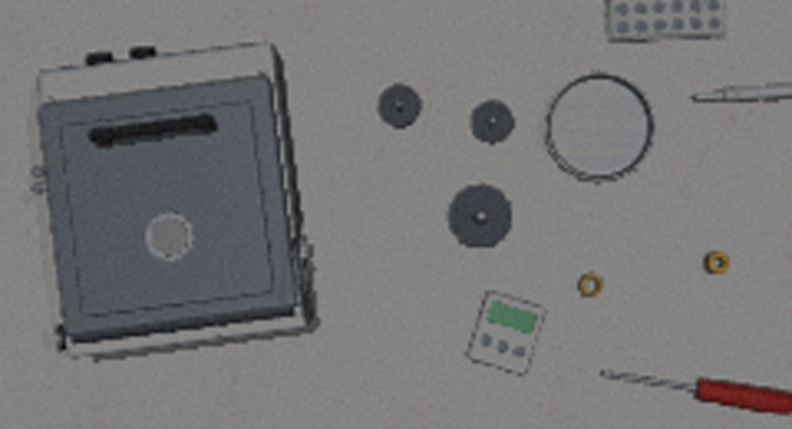

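The crop confirms these:
- **Gauge:** the largest of the three is at crop (480,216), about 19.4 px or 68 mm wide, which matches the foot. The other two, at (400,105) and (492,121), are smaller.
- **Dish:** the steel-grey one is at (600,127).
- **Bushings:** the one at (590,285) shows a wide bore, so it probably fits. The one at (716,262) shows a narrow bore.

Next I raise the arm, turn it and head over.

```bash
python3 -m crank '[{"dz":-0.3,"az":1},{"dz":-0.3,"az":1},{"dz":-0.3,"az":1},{"dz":-0.3,"az":1},{"dz":-0.3,"az":1},{"dz":-0.3,"az":1},{"az":1},{"az":1}]'; python3 -m crank '[{"az":0.75},{"az":0.75},{"dx":-0.8,"dy":0.6},{"dx":-0.8,"dy":0.6},{"dx":-0.8,"dy":0.6},{"dx":-0.8,"dy":0.6},{"dx":-0.8,"dy":0.6},{"dx":-0.8,"dy":0.6}]'; python3 - <<'E'
from h import *
from bench import r
s=r.read_state();print(s["ee_pos"],Ro.from_quat(s["eef_rot"]).as_matrix().round(3).tolist(),s["joint_positions"].round(2))
print(togo(s,[.444,-.206,.16]))
E
```

```text
[0.2744143  0.56123007 0.23296234] [[-0.898, 0.439, -0.0], [0.439, 0.898, -0.001], [-0.0, -0.001, -1.0]] [-1.14  0.33 -0.06  1.46  0.02  1.35 -0.09]
[-16.31154774 -20.48962673   2.45459548]invalid input at $[0]: expected keys claw, dx, dy, dz, ax, ay, az
invalid input at $[0]: expected keys claw, dx, dy, dz, ax, ay, az
```

```bash
python3 -m crank '[{"claw":-1,"dx":0,"dy":0,"dz":-0.3,"ax":0,"ay":0,"az":1},{"claw":-1,"dx":0,"dy":0,"dz":-0.3,"ax":0,"ay":0,"az":1},{"claw":-1,"dx":0,"dy":0,"dz":-0.3,"ax":0,"ay":0,"az":1},{"claw":-1,"dx":0,"dy":0,"dz":-0.3,"ax":0,"ay":0,"az":1},{"claw":-1,"dx":0,"dy":0,"dz":-0.3,"ax":0,"ay":0,"az":1},{"claw":-1,"dx":0,"dy":0,"dz":-0.3,"ax":0,"ay":0,"az":1},{"claw":-1,"dx":0,"dy":0,"dz":0,"ax":0,"ay":0,"az":1},{"claw":-1,"dx":0,"dy":0,"dz":0,"ax":0,"ay":0,"az":1}]'; python3 -m crank '[{"claw":-1,"dx":0,"dy":0,"dz":0,"ax":0,"ay":0,"az":0.75},{"claw":-1,"dx":0,"dy":0,"dz":0,"ax":0,"ay":0,"az":0.75},{"claw":-1,"dx":-0.8,"dy":0.6,"dz":0,"ax":0,"ay":0,"az":0},{"claw":-1,"dx":-0.8,"dy":0.6,"dz":0,"ax":0,"ay":0,"az":0},{"claw":-1,"dx":-0.8,"dy":0.6,"dz":0,"ax":0,"ay":0,"az":0},{"claw":-1,"dx":-0.8,"dy":0.6,"dz":0,"ax":0,"ay":0,"az":0},{"claw":-1,"dx":-0.8,"dy":0.6,"dz":0,"ax":0,"ay":0,"az":0},{"claw":-1,"dx":-0.8,"dy":0.6,"dz":0,"ax":0,"ay":0,"az":0}]'; python3 - <<'E'
from h import *
from bench import r
s=r.read_state();print(s["ee_pos"],Ro.from_quat(s["eef_rot"]).as_matrix().round(3).tolist(),s["joint_positions"].round(2))
print(togo(s,[.444,-.206,.16]))
E
```

```text
time: 0.82
ee_pos: [0.2745, 0.5616, 0.288]
eef_rot: [0.604, 0.797, 0.0, -0.0]
ft_force: [0.2, -0.5, -0.3]
width: 0.0867
grip_force: 0.0
time: 1.48
ee_pos: [0.3999, 0.4303, 0.2874]
eef_rot: [0.663, 0.749, -0.0, -0.0]
ft_force: [0.3, 0.9, 0.3]
width: 0.0867
grip_force: 0.0
[0.39993441 0.43031555 0.28737634] [[-0.121, 0.993, -0.0], [0.993, 0.121, -0.0], [-0.0, -0.0, -1.0]] [-1.03  0.22  0.16  1.49 -0.04  1.43 -0.75]
[-21.23201734  -1.10489282   4.248735  ]
```

```bash
python3 -m crank '[{"claw":-1,"dx":-1,"dy":0.2,"dz":0,"ax":0,"ay":0,"az":0},{"claw":-1,"dx":-1,"dy":0.2,"dz":0,"ax":0,"ay":0,"az":0},{"claw":-1,"dx":-1,"dy":0.1,"dz":0,"ax":0,"ay":0,"az":0},{"claw":-1,"dx":-1,"dy":0,"dz":0,"ax":0,"ay":0,"az":0},{"claw":-1,"dx":-1,"dy":0,"dz":0,"ax":0,"ay":0,"az":0},{"claw":-1,"dx":-1,"dy":0,"dz":0,"ax":0,"ay":0,"az":0},{"claw":-1,"dx":-1,"dy":0,"dz":0,"ax":0,"ay":0,"az":0},{"claw":-1,"dx":-1,"dy":0,"dz":0,"ax":0,"ay":0,"az":0}]'; python3 -m crank '[{"claw":-1,"dx":-1,"dy":0,"dz":0,"ax":0,"ay":0,"az":0},{"claw":-1,"dx":-1,"dy":0,"dz":0,"ax":0,"ay":0,"az":0},{"claw":-1,"dx":-1,"dy":0,"dz":0.3,"ax":0,"ay":0,"az":0},{"claw":-0.2,"dx":-1,"dy":-0.2,"dz":0.5,"ax":0,"ay":0,"az":0},{"claw":-0.2,"dx":-1,"dy":-0.2,"dz":0.5,"ax":0,"ay":0,"az":0},{"claw":-0.2,"dx":-1,"dy":-0.3,"dz":0.5,"ax":0,"ay":0,"az":0},{"claw":-0.2,"dx":-1,"dy":-0.3,"dz":0.5,"ax":0,"ay":0,"az":0},{"claw":-0.2,"dx":-1,"dy":-0.3,"dz":0.5,"ax":0,"ay":0,"az":0}]'; python3 - <<'E'
from h import *
from bench import r
s=r.read_state();print(s["ee_pos"],s["joint_positions"].round(2))
print(togo(s,[.444,-.206,.16]))
c=r.camera("wrist");pickle.dump((c,s),open("w1.pkl","wb"))
cv2.imwrite("pics/w1.png",c["color"][:,:,::-1])
for X in ([.444,-.206,.026],[.5146,-.0915,.046],[.4704,-.3407,.026]):print(wproj(c,s,X).round(0))
E
```

```text
time: 2.15
ee_pos: [0.4429, 0.1936, 0.2874]
eef_rot: [0.663, 0.749, -0.0, -0.0]
ft_force: [0.3, 0.5, 0.9]
width: 0.0871
grip_force: 0.0
time: 2.82
ee_pos: [0.4327, -0.0492, 0.2028]
eef_rot: [0.663, 0.749, 0.0, -0.0]
ft_force: [0.8, 0.6, 0.6]
width: 0.0615
grip_force: 0.0
[ 0.43267562 -0.04923132  0.20278332] [-0.59 -0.12  0.57  2.    0.07  1.24  0.07]
[-5.23351042 -0.25699596  1.4239867 ]
[318. 297.]
[393. 229.]
[325. 366.]
```

View pics/w1.png

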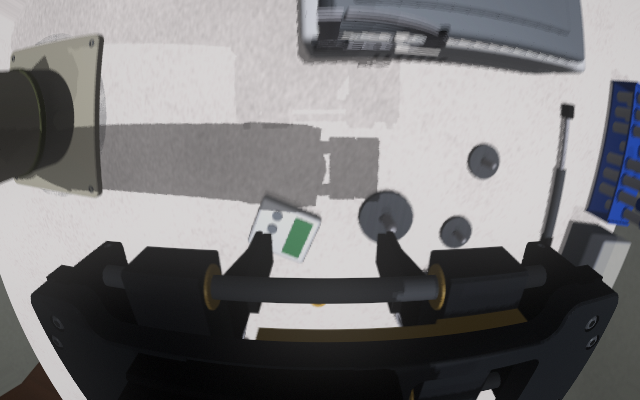

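The wrist view shows the large gauge at (386,215) and a bushing just peeking out at (318,303), partly hidden by the gripper. I'll go past the bushing so the camera sees it clear.

```bash
python3 -m crank '[{"claw":-0.2,"dx":-1,"dy":-0.08,"dz":0.18,"ax":0,"ay":0,"az":0},{"claw":-0.2,"dx":-1,"dy":-0.08,"dz":0.18,"ax":0,"ay":0,"az":0},{"claw":-0.2,"dx":-1,"dy":-0.08,"dz":0.18,"ax":0,"ay":0,"az":0},{"claw":-0.2,"dx":-1,"dy":-0.08,"dz":0.18,"ax":0,"ay":0,"az":0},{"claw":-0.2,"dx":-1,"dy":-0.08,"dz":0.18,"ax":0,"ay":0,"az":0},{"claw":-0.2,"dx":-1,"dy":-0.08,"dz":0.18,"ax":0,"ay":0,"az":0},{"claw":-0.2,"dx":-1,"dy":-0.08,"dz":0.18,"ax":0,"ay":0,"az":0},{"claw":-0.2,"dx":-1,"dy":-0.08,"dz":0.18,"ax":0,"ay":0,"az":0}]'; python3 -m crank '[{"claw":-0.2,"dx":-0.35,"dy":0,"dz":0,"ax":0,"ay":0,"az":0},{"claw":-0.2,"dx":0,"dy":0,"dz":0,"ax":0,"ay":0,"az":0},{"claw":-0.2,"dx":0,"dy":0,"dz":0,"ax":0,"ay":0,"az":0}]'; python3 - <<'E'
from h import *
from bench import r
s=r.read_state();print(s["ee_pos"],s["joint_positions"].round(2))
c=r.camera("wrist");pickle.dump((c,s),open("w2.pkl","wb"))
im=c["color"][:,:,::-1].copy()
for X in ([.444,-.206,.026],[.5146,-.0915,.046],[.4704,-.3407,.026]):print(wproj(c,s,X).round(0))
cr=cv2.resize(im[130:280,200:460],None,fx=3,fy=3,interpolation=cv2.INTER_CUBIC);cv2.imwrite("pics/w2.png",cr)
E
```

```text
time: 3.53
ee_pos: [0.4434, -0.2894, 0.1601]
eef_rot: [0.663, 0.749, 0.0, 0.0]
ft_force: [-0.3, -0.0, -0.2]
width: 0.0519
grip_force: 0.0
time: 3.78
ee_pos: [0.4444, -0.2987, 0.16]
eef_rot: [0.663, 0.748, -0.0, -0.0]
ft_force: [0.2, -0.1, -0.0]
width: 0.0526
grip_force: 0.0
[ 0.44436099 -0.29872859  0.16004171] [-0.25  0.25  0.87  1.83 -0.2   1.16  0.81]
[336.  93.]
[431. -16.]
[345. 233.]
```

View pics/w2.png

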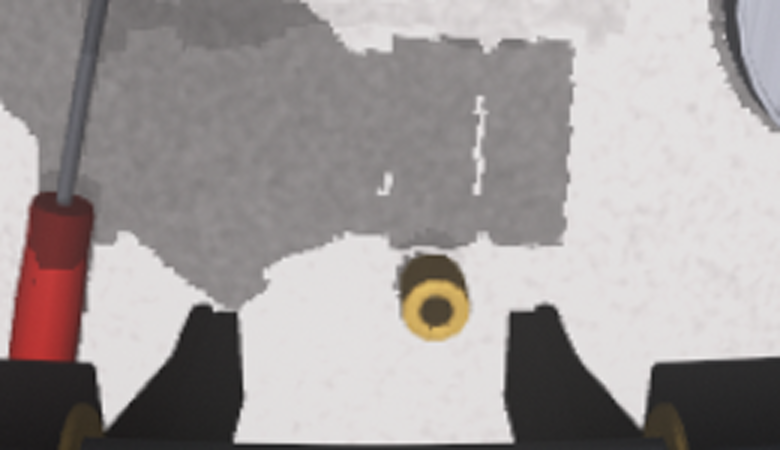

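The crop shows the narrow-bore bushing (about 11/24) at full-image (345,233), exactly where it was predicted. So the bushing at (0.470,-0.341) is the scrap one, and I'll take it to the dish first. I'll refine the positions of both.

```bash
python3 - <<'E'
from h import *
c,s=pickle.load(open("w2.pkl","rb"))
print(wonz(c,s,345,233.3,.026))
hsv=cv2.cvtColor(c["color"],cv2.COLOR_RGB2HSV)
for sub in [(60,125,300,370)]:
    a=c["color"][sub[0]:sub[1],sub[2]:sub[3]]
    m=((hsv[...,0]>15)&(hsv[...,0]<32)&(hsv[...,1]>90)&(hsv[...,2]>150))[sub[0]:sub[1],sub[2]:sub[3]]
    v,u=np.nonzero(m);print(len(u),u.min()+sub[2],u.max()+sub[2],v.min()+sub[0],v.max()+sub[0]);
    uc,vc=(u.min()+u.max())/2+sub[2],(v.min()+v.max())/2+sub[0];print(uc,vc,wonz(c,s,uc,vc,.026))
print(togo(s,[.4704,-.3407,.015]))
E
```

```text
[ 0.47090408 -0.3413865   0.026     ]
255 324 348 85 108
336.0 96.5 [ 0.4444781  -0.20927101  0.026     ]
[-1.49348302  0.69904715  4.8338488 ]
```

```bash
python3 -m crank '[{"claw":-0.2,"dx":-0.75,"dy":0.35,"dz":0,"ax":0,"ay":0,"az":0},{"claw":-0.2,"dx":-0.75,"dy":0.35,"dz":0,"ax":0,"ay":0,"az":0},{"claw":-0.2,"dx":0,"dy":0,"dz":1,"ax":0,"ay":0,"az":0},{"claw":-0.2,"dx":0,"dy":0,"dz":1,"ax":0,"ay":0,"az":0},{"claw":-0.2,"dx":0,"dy":0,"dz":1,"ax":0,"ay":0,"az":0},{"claw":-0.2,"dx":0,"dy":0,"dz":1,"ax":0,"ay":0,"az":0},{"claw":-0.2,"dx":0,"dy":0,"dz":0.8,"ax":0,"ay":0,"az":0},{"claw":-0.2,"dx":0,"dy":0,"dz":0,"ax":0,"ay":0,"az":0}]'; python3 -m crank '[{"claw":0.8,"dx":0,"dy":0,"dz":0,"ax":0,"ay":0,"az":0},{"claw":0.8,"dx":0,"dy":0,"dz":0,"ax":0,"ay":0,"az":0},{"claw":0.8,"dx":0,"dy":0,"dz":0,"ax":0,"ay":0,"az":0},{"claw":0.8,"dx":0,"dy":0,"dz":0,"ax":0,"ay":0,"az":0},{"claw":0.8,"dx":0,"dy":0,"dz":0,"ax":0,"ay":0,"az":0},{"claw":0.8,"dx":0,"dy":0,"dz":0,"ax":0,"ay":0,"az":0}]' 15
python3 - <<'E'
from h import *
from bench import r
s=r.read_state();t=load("top");print(onz(t,371.8,188.5,.022),togo(s,[*onz(t,371.8,188.5,.022)[:2],.06]))
E
```

```text
time: 4.5
ee_pos: [0.4708, -0.3383, 0.0134]
eef_rot: [0.662, 0.749, 0.0, -0.001]
ft_force: [0.2, -0.1, 0.2]
width: 0.0523
grip_force: 0.0
time: 5.0
ee_pos: [0.4712, -0.3407, 0.0168]
eef_rot: [0.663, 0.749, 0.0, 0.0]
ft_force: [0.7, 1.3, 4.0]
width: 0.0237
grip_force: 15.0
[ 0.60879202 -0.21760163  0.022     ] [ 3.5186253   5.05162345 -1.43515743]
```

```bash
python3 -m crank '[{"claw":0.8,"dx":0,"dy":0,"dz":-1,"ax":0,"ay":0,"az":0},{"claw":0.8,"dx":0,"dy":0,"dz":-1,"ax":0,"ay":0,"az":0},{"claw":0.8,"dx":0.6,"dy":0.85,"dz":-0.4,"ax":0,"ay":0,"az":0},{"claw":0.8,"dx":0.6,"dy":0.85,"dz":0,"ax":0,"ay":0,"az":0},{"claw":0.8,"dx":0.6,"dy":0.85,"dz":0,"ax":0,"ay":0,"az":0},{"claw":0.8,"dx":0.6,"dy":0.85,"dz":0,"ax":0,"ay":0,"az":0},{"claw":0.8,"dx":0.6,"dy":0.85,"dz":0,"ax":0,"ay":0,"az":0},{"claw":0.8,"dx":0.5,"dy":0.8,"dz":0,"ax":0,"ay":0,"az":0}]'; python3 -m crank '[{"claw":0.8,"dx":0,"dy":0,"dz":0,"ax":0,"ay":0,"az":0},{"claw":0.8,"dx":0,"dy":0,"dz":1,"ax":0,"ay":0,"az":0},{"claw":0.8,"dx":0,"dy":0,"dz":0.7,"ax":0,"ay":0,"az":0},{"claw":0.8,"dx":0,"dy":0,"dz":0.35,"ax":0,"ay":0,"az":0},{"claw":0.8,"dx":0,"dy":0,"dz":0,"ax":0,"ay":0,"az":0},{"claw":0.8,"dx":0,"dy":0,"dz":0,"ax":0,"ay":0,"az":0}]'
python3 - <<'E'
from h import *
from bench import r
s=r.read_state();print(s["ee_pos"],s["width"],s["ft_force"])
E
```

```text
time: 5.67
ee_pos: [0.6098, -0.2162, 0.0884]
eef_rot: [0.663, 0.749, 0.0, -0.0]
ft_force: [1.0, 0.2, -0.2]
width: 0.0234
grip_force: 15.0
time: 6.17
ee_pos: [0.6084, -0.2187, 0.0271]
eef_rot: [0.663, 0.748, -0.0, -0.0]
ft_force: [-0.1, -0.5, 1.1]
width: 0.0236
grip_force: 15.0
[ 0.60836983 -0.21868572  0.02714246] 0.023582431943761903 [-0.06729024 -0.48414765  1.09787624]
```

```bash
python3 -m crank '[{"claw":0.8,"dx":0,"dy":0,"dz":0.18,"ax":0,"ay":0,"az":0},{"claw":-0.2,"dx":0,"dy":0,"dz":0,"ax":0,"ay":0,"az":0},{"claw":-0.2,"dx":0,"dy":0,"dz":0,"ax":0,"ay":0,"az":0},{"claw":-0.2,"dx":0,"dy":0,"dz":0,"ax":0,"ay":0,"az":0},{"claw":-0.2,"dx":0,"dy":0,"dz":-0.8,"ax":0,"ay":0,"az":0},{"claw":-0.2,"dx":0,"dy":0,"dz":-1,"ax":0,"ay":0,"az":0},{"claw":-0.2,"dx":0,"dy":0,"dz":-0.4,"ax":0,"ay":0,"az":0},{"claw":-0.2,"dx":0,"dy":0,"dz":0,"ax":0,"ay":0,"az":0}]'; python3 -m crank '[{"claw":-0.2,"dx":0.2,"dy":-0.9,"dz":0,"ax":0,"ay":0,"az":0},{"claw":-0.2,"dx":0.2,"dy":-0.9,"dz":0,"ax":0,"ay":0,"az":0},{"claw":-0.2,"dx":0.2,"dy":-0.9,"dz":0,"ax":0,"ay":0,"az":0},{"claw":-0.2,"dx":0.2,"dy":-0.9,"dz":0,"ax":0,"ay":0,"az":0},{"claw":-0.2,"dx":0.1,"dy":-0.9,"dz":0,"ax":0,"ay":0,"az":0},{"claw":-0.2,"dx":0.1,"dy":-0.9,"dz":0,"ax":0,"ay":0,"az":0},{"claw":-0.2,"dx":0,"dy":0,"dz":0,"ax":0,"ay":0,"az":0},{"claw":-0.2,"dx":0,"dy":0,"dz":0,"ax":0,"ay":0,"az":0}]'
python3 - <<'E'
from h import *
from bench import r
s=r.read_state();print(s["ee_pos"],s["width"],s["ft_force"]);print(togo(s,[.444,-.208,.015]))
c=r.camera("wrist");pickle.dump((c,s),open("w3.pkl","wb"))
im=c["color"][:,:,::-1].copy()
for X in ([.444,-.208,.026],[.5146,-.0915,.046],[.5146,-.0915,.01],[.609,-.2176,.022]):print(wproj(c,s,X).round(0))
cv2.imwrite("pics/w3.png",cv2.resize(im[20:340,180:580],None,fx=1.8,fy=1.8,interpolation=cv2.INTER_CUBIC))
E
```

```text
time: 6.83
ee_pos: [0.6104, -0.2194, 0.0913]
eef_rot: [0.663, 0.749, 0.001, 0.003]
ft_force: [-0.6, -0.5, -0.8]
width: 0.0515
grip_force: 0.0
time: 7.5
ee_pos: [0.4432, -0.2077, 0.0872]
eef_rot: [0.663, 0.748, 0.001, -0.0]
ft_force: [0.9, 0.6, 0.9]
width: 0.0521
grip_force: 0.0
[ 0.44318799 -0.20767965  0.0871855 ] 0.052139179912484006 [0.91885977 0.575394   0.87712246]
[-0.01800758  0.02392686  2.40617298]
[325. 219.]
[455.  74.]
[436.  77.]
[507. 245.]
```

View pics/w3.png

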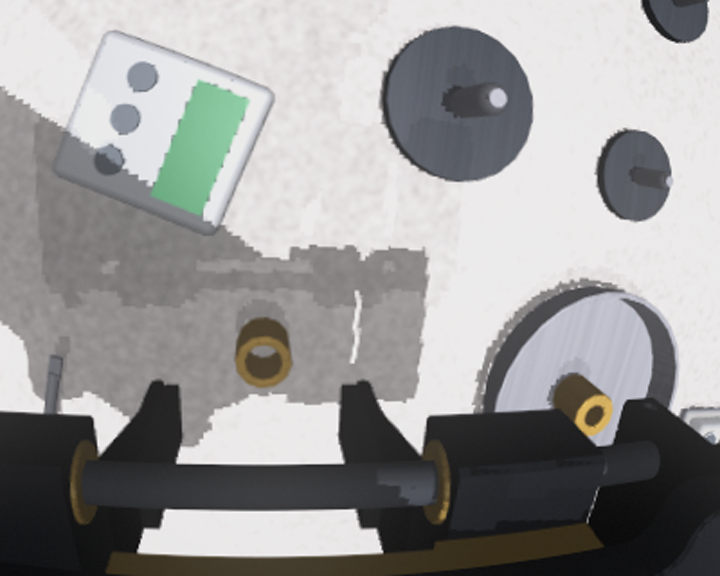

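The scrap bushing stands in the dish. The wide-bore bushing's top is at (326.7,221.7) and the gauge pin tip at (456.7,73.9) in full-image pixels.

```bash
python3 - <<'E'
from h import *
c,s=pickle.load(open("w3.pkl","rb"))
print("b1",wonz(c,s,326.7,221.7,.026),"tip",wonz(c,s,456.7,73.9,.046),"foot",wonz(c,s,434.4,77.8,.01))
t=load("top");print("top: foot",onz(t,335.6,215.3,.01),"b1",onz(t,368.8,236.4,.026))
E
python3 -m crank '[{"claw":-0.2,"dx":-0.05,"dy":0.03,"dz":0.8,"ax":0,"ay":0,"az":0},{"claw":-0.2,"dx":0,"dy":0,"dz":0.8,"ax":0,"ay":0,"az":0},{"claw":-0.2,"dx":0,"dy":0,"dz":0.75,"ax":0,"ay":0,"az":0},{"claw":-0.2,"dx":0,"dy":0,"dz":0,"ax":0,"ay":0,"az":0},{"claw":0.8,"dx":0,"dy":0,"dz":0,"ax":0,"ay":0,"az":0},{"claw":0.8,"dx":0,"dy":0,"dz":0,"ax":0,"ay":0,"az":0},{"claw":0.8,"dx":0,"dy":0,"dz":0,"ax":0,"ay":0,"az":0},{"claw":0.8,"dx":0,"dy":0,"dz":0,"ax":0,"ay":0,"az":0}]' 15;  python3 -m crank '[{"claw":0.8,"dx":0,"dy":0,"dz":0,"ax":0,"ay":0,"az":0},{"claw":0.8,"dx":0,"dy":0,"dz":-1,"ax":0,"ay":0,"az":0},{"claw":0.8,"dx":0,"dy":0,"dz":-1,"ax":0,"ay":0,"az":0},{"claw":0.8,"dx":0,"dy":0,"dz":-0.5,"ax":0,"ay":0,"az":0},{"claw":0.8,"dx":0,"dy":0,"dz":0,"ax":0,"ay":0,"az":0},{"claw":0.8,"dx":0,"dy":0,"dz":0,"ax":0,"ay":0,"az":0}]'; python3 - <<'E'
from h import *
from bench import r
s=r.read_state();print(s["ee_pos"],togo(s,[.5146,-.0925,.09]))
E
```

```text
b1 [ 0.44562782 -0.20975633  0.026     ] tip [ 0.51559019 -0.09128699  0.046     ] foot [ 0.51309823 -0.09251758  0.01      ]
top: foot [ 0.51360387 -0.09360378  0.01      ] b1 [ 0.44259554 -0.20906317  0.026     ]
time: 8.22
ee_pos: [0.4462, -0.2097, 0.018]
eef_rot: [0.663, 0.749, 0.001, 0.001]
ft_force: [-0.0, -0.4, -0.2]
width: 0.033
grip_force: 0.0
time: 8.72
ee_pos: [0.4459, -0.2093, 0.0926]
eef_rot: [0.663, 0.749, 0.001, 0.001]
ft_force: [0.1, -0.0, -2.1]
width: 0.0233
grip_force: 15.0
[ 0.44590045 -0.20925625  0.09260905] [3.58506587 2.74525991 0.09558767]
```

```bash
python3 -m crank '[{"claw":0.8,"dx":0.34,"dy":0.8,"dz":0,"ax":0,"ay":0,"az":0},{"claw":0.8,"dx":0.34,"dy":0.8,"dz":0,"ax":0,"ay":0,"az":0},{"claw":0.8,"dx":0.34,"dy":0.8,"dz":0,"ax":0,"ay":0,"az":0},{"claw":0.8,"dx":0,"dy":0,"dz":0,"ax":0,"ay":0,"az":0},{"claw":0.8,"dx":0,"dy":0,"dz":0,"ax":0,"ay":0,"az":0},{"claw":0.8,"dx":0,"dy":0,"dz":0,"ax":0,"ay":0,"az":0}]'; python3 - <<'E'
from h import *
from bench import r
s=r.read_state();print(s["ee_pos"])
c=r.camera("wrist");pickle.dump((c,s),open("w4.pkl","wb"))
im=c["color"][:,:,::-1].copy()
for X in ([.5146,-.0925,.046],[.5146,-.0925,.01]):print(wproj(c,s,X).round(1))
cv2.imwrite("pics/w4.png",cv2.resize(im[100:300,230:420],None,fx=3,fy=3,interpolation=cv2.INTER_CUBIC))
E
```

```text
time: 9.22
ee_pos: [0.5118, -0.1708, 0.0909]
eef_rot: [0.663, 0.748, -0.001, -0.001]
ft_force: [-0.2, -0.4, -0.2]
width: 0.0231
grip_force: 15.0
[ 0.5118491  -0.17080985  0.0908575 ]
[343.4 113.1]
[340.5 111. ]
```

View pics/w4.png

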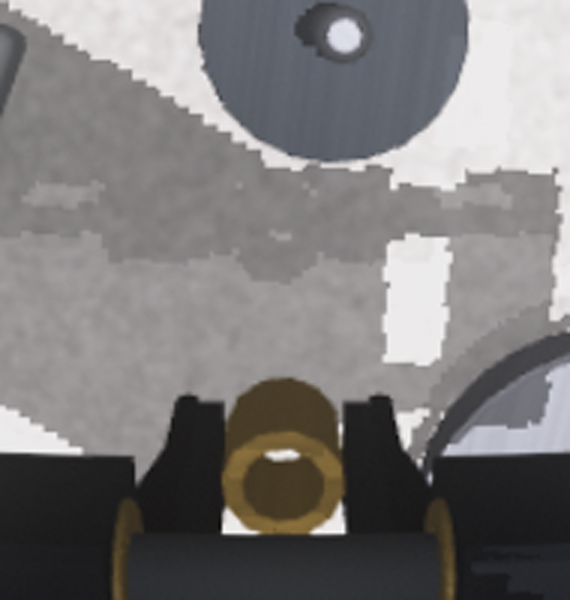

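Held bushing: top face centre at (324.3,261.3). Pin tip at (344.7,111.7). I'll move by the difference between them.

```bash
python3 - <<'E'
from h import *
c,s=pickle.load(open("w4.pkl","rb"))
zt=s["ee_pos"][2]-.018+.026
b=wonz(c,s,324.3,261.3,zt);p=wonz(c,s,344.7,111.7,.046);print("bushing",b,"pin",p)
for u,v in((230+199/3,100+33/3),(230+468/3,100+33/3),(230+333/3,100+160.5/3)):print(wonz(c,s,u,v,.01))
A=Ro.from_quat(s["eef_rot"]).as_matrix();d=p-b;d[2]=0;print(A.T@d/.03)
E
```

```text
bushing [ 0.51175047 -0.1672924   0.0988575 ] pin [ 0.51531647 -0.09152147  0.046     ]
[ 0.48206138 -0.09636087  0.01      ]
[ 0.54849946 -0.08759504  0.01      ]
[ 0.5191638  -0.12446525  0.01      ]
[ 2.49298534e+00  4.22257462e-01 -8.95985148e-04]
```

```bash
python3 - <<'E'
from h import *
c,s=pickle.load(open("w4.pkl","rb"))
A=Ro.from_quat(s["eef_rot"]).as_matrix();H=c["hand_eye"];cam=s["ee_pos"]+A@H[:3,3];print("cam",cam)
def ring(X,rad):
    P=np.array([wproj(c,s,[X[0]+rad*np.cos(a),X[1]+rad*np.sin(a),X[2]]) for a in np.linspace(0,6.28,60)])
    return P.min(0).round(1),P.max(0).round(1)
e=s["ee_pos"]
for dz in(.004,.008,.012):
  for dy in(0,.0035): print(dz,dy,"outer",ring(e+[0,dy,dz],.012),"bore",ring(e+[0,dy,dz],.0075))
hsv=cv2.cvtColor(c["color"],cv2.COLOR_RGB2HSV)[225:290,290:360]
m=((hsv[...,0]>14)&(hsv[...,0]<34)&(hsv[...,1]>80)&(hsv[...,2]>110)).astype(np.uint8)
m=max(cv2.findContours(m,0,2)[0],key=cv2.contourArea);print("bbox",np.array(cv2.boundingRect(m))+[290,225,0,0])
E
```

```text
cam [ 0.50201258 -0.08551889  0.24201888]
0.004 0 outer (array([301.8, 243.7]), array([345.7, 281.4])) bore (array([310. , 251.2]), array([337.4, 274.7]))
0.004 0.0035 outer (array([302.4, 237.8]), array([346.6, 276.2])) bore (array([310.6, 245.4]), array([338.3, 269.4]))
0.008 0 outer (array([301.3, 247.1]), array([346.1, 285.3])) bore (array([309.7, 254.7]), array([337.7, 278.6]))
0.008 0.0035 outer (array([301.9, 241.1]), array([347.1, 280.1])) bore (array([310.3, 248.9]), array([338.6, 273.2]))
0.012 0 outer (array([300.8, 250.7]), array([346.6, 289.4])) bore (array([309.3, 258.4]), array([338. , 282.6]))
0.012 0.0035 outer (array([301.3, 244.6]), array([347.6, 284.2])) bore (array([310. , 252.5]), array([338.9, 277.2]))
bbox [305 244  39  16]
```

```bash
python3 -m crank '[{"claw":0.8,"dx":0.86,"dy":0.145,"dz":0,"ax":0,"ay":0,"az":0},{"claw":0.8,"dx":0.86,"dy":0.145,"dz":0,"ax":0,"ay":0,"az":0},{"claw":0.8,"dx":0.86,"dy":0.145,"dz":0,"ax":0,"ay":0,"az":0},{"claw":0.8,"dx":0,"dy":0,"dz":0,"ax":0,"ay":0,"az":0},{"claw":0.8,"dx":0,"dy":0,"dz":0,"ax":0,"ay":0,"az":0},{"claw":0.8,"dx":0,"dy":0,"dz":0,"ax":0,"ay":0,"az":0}]'; python3 - <<'E'
from h import *
from bench import r
P=[]
for i in range(3):
    s=r.read_state();P.append(s["ee_pos"]);c=r.camera("wrist")
print(np.array(P).round(4))
pickle.dump((c,s),open("w5.pkl","wb"))
im=c["color"][:,:,::-1].copy()
print(wproj(c,s,[.5153,-.0915,.046]))
cv2.imwrite("pics/w5.png",cv2.resize(im[200:320,250:400],None,fx=4,fy=4,interpolation=cv2.INTER_CUBIC))
E
```

```text
time: 9.77
ee_pos: [0.516, -0.0931, 0.0919]
eef_rot: [0.663, 0.748, -0.0, -0.0]
ft_force: [0.6, 0.1, -0.1]
width: 0.0231
grip_force: 15.0
[[ 0.516  -0.0931  0.0919]
 [ 0.516  -0.0935  0.0919]
 [ 0.5161 -0.0936  0.0919]]
[323.01247365 223.94791364]
```

View pics/w5.png

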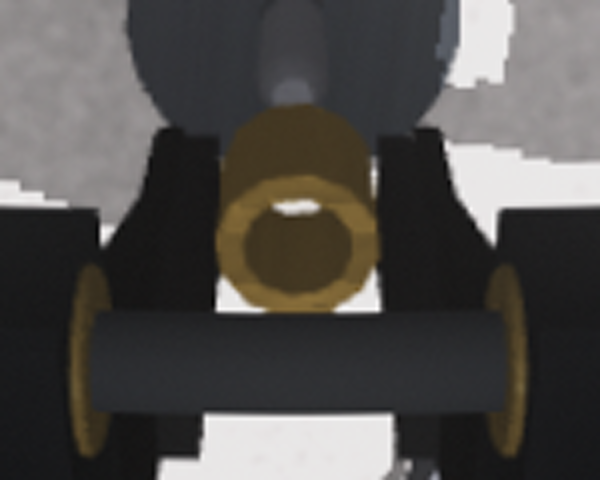

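The held bushing's top ellipse is centred at (324.5,261) and its far underside edge is at row 225.8. The pin tip is just beyond it, at about (323,222). I'll fit the bushing's offset in the grip.

```bash
python3 - <<'E'
from h import *
from scipy.optimize import least_squares
for n,obs in(("w5",(243.8,278.3,225.8)),("w4",(244.0,279.0,226.0))):
    c,s=pickle.load(open(n+".pkl","rb"));e=s["ee_pos"]
    def f(p):
        y,z=p
        X=lambda dy,dz:wproj(c,s,e+[0,y+dy,z+dz])[1]
        return [X(.012,0)-obs[0],X(-.012,0)-obs[1],X(.012,-.026)-obs[2]]
    q=least_squares(f,[0,.008],x_scale=[.001,.001]);print(n,q.x,q.fun)
E
```

```text
w5 [-0.00641424 -0.0088211 ] [-0.08559493  0.03116658  0.06411561]
w4 [-0.00566801 -0.00694415] [ 0.03365939 -0.01228324 -0.02523073]
```

```bash
python3 - <<'E'
from h import *
from scipy.optimize import least_squares
c,s=pickle.load(open("w5.pkl","rb"));e=s["ee_pos"]
for R in(.0105,.0110,.0115,.012):
    def f(p):
        y,z=p
        X=lambda dx,dy,dz:wproj(c,s,e+[dx,y+dy,z+dz])
        return [X(0,R,0)[1]-243.8,X(0,-R,0)[1]-278.3,X(0,R,-.026)[1]-225.8,X(R,0,0)[0]-X(-R,0,0)[0]-40.7]
    q=least_squares(f,[0,.008],x_scale=[.001,.001]);print(R,q.x,q.fun)
E
```

```text
0.0105 [0.00403974 0.00978909] [ 0.71056189  0.41902579 -1.26515156 -0.92106606]
0.011 [0.00075503 0.00396498] [ 0.41107808  0.35144148 -0.84402145 -0.66004337]
0.0115 [-0.00253936 -0.00188021] [ 0.13237538  0.28285098 -0.44999304 -0.42439531]
0.012 [-0.00584251 -0.00774449] [-0.12757676  0.21392113 -0.08068845 -0.2109187 ]
```

```bash
python3 -m crank '[{"claw":0.8,"dx":0.02,"dy":-0.025,"dz":0.3,"ax":0,"ay":0,"az":0},{"claw":0.8,"dx":0,"dy":0,"dz":0.4,"ax":0,"ay":0,"az":0},{"claw":0.8,"dx":0,"dy":0,"dz":0.4,"ax":0,"ay":0,"az":0},{"claw":0.8,"dx":0,"dy":0,"dz":0,"ax":0,"ay":0,"az":0}]' 6; python3 -m crank '[{"claw":0.8,"dx":0,"dy":0,"dz":0.1,"ax":0,"ay":0,"az":0},{"claw":0.8,"dx":0,"dy":0,"dz":0.1,"ax":0,"ay":0,"az":0},{"claw":0.8,"dx":0,"dy":0,"dz":0,"ax":0,"ay":0,"az":0}]';python3 -m crank '[{"claw":0.8,"dx":0,"dy":0,"dz":0.1,"ax":0,"ay":0,"az":0},{"claw":0.8,"dx":0,"dy":0,"dz":0.1,"ax":0,"ay":0,"az":0},{"claw":0.8,"dx":0,"dy":0,"dz":0,"ax":0,"ay":0,"az":0}]'
```

```text
time: 10.25
ee_pos: [0.514, -0.0913, 0.0559]
eef_rot: [0.663, 0.749, -0.001, -0.001]
ft_force: [0.7, 1.6, -1.2]
width: 0.0234
grip_force: 6.0
time: 10.5
ee_pos: [0.5155, -0.0913, 0.0524]
eef_rot: [0.663, 0.749, -0.0, -0.0]
ft_force: [-1.1, 3.2, -1.3]
width: 0.023
grip_force: 6.0
time: 10.75
ee_pos: [0.5156, -0.0912, 0.0465]
eef_rot: [0.663, 0.749, 0.0, -0.0]
ft_force: [-1.3, 3.1, -2.1]
width: 0.0232
grip_force: 6.0
```

Sideways force is +3 N in y with no upward resistance, so the bushing is threaded on the pin. I'll ease +y and lower.

```bash
python3 -m crank '[{"claw":0.8,"dx":0.04,"dy":-0.01,"dz":0.15,"ax":0,"ay":0,"az":0},{"claw":0.8,"dx":0,"dy":0,"dz":0.15,"ax":0,"ay":0,"az":0},{"claw":0.8,"dx":0,"dy":0,"dz":0.15,"ax":0,"ay":0,"az":0},{"claw":0.8,"dx":0,"dy":0,"dz":0,"ax":0,"ay":0,"az":0},{"claw":0.8,"dx":0,"dy":0,"dz":0,"ax":0,"ay":0,"az":0}]'
```

```text
time: 11.17
ee_pos: [0.5154, -0.0907, 0.0331]
eef_rot: [0.663, 0.749, -0.0, 0.0]
ft_force: [0.3, -0.3, -0.7]
width: 0.0238
grip_force: 6.0
```

```bash
python3 -m crank '[{"claw":0.8,"dx":0,"dy":0,"dz":0.12,"ax":0,"ay":0,"az":0},{"claw":0.8,"dx":0,"dy":0,"dz":0,"ax":0,"ay":0,"az":0},{"claw":-0.2,"dx":0,"dy":0,"dz":0,"ax":0,"ay":0,"az":0},{"claw":-0.2,"dx":0,"dy":0,"dz":0,"ax":0,"ay":0,"az":0},{"claw":-0.2,"dx":0,"dy":0,"dz":0,"ax":0,"ay":0,"az":0},{"claw":-0.2,"dx":0,"dy":0,"dz":-0.5,"ax":0,"ay":0,"az":0},{"claw":-0.2,"dx":0,"dy":0,"dz":-1,"ax":0,"ay":0,"az":0},{"claw":-0.2,"dx":0,"dy":0,"dz":-1,"ax":0,"ay":0,"az":0}]';python3 -m crank '[{"claw":-1,"dx":-0.8,"dy":0,"dz":-0.8,"ax":0,"ay":0,"az":0},{"claw":-1,"dx":-1,"dy":0,"dz":-0.8,"ax":0,"ay":0,"az":0},{"claw":-1,"dx":-1,"dy":0,"dz":-1,"ax":0,"ay":0,"az":0},{"claw":-1,"dx":0,"dy":0,"dz":-1,"ax":0,"ay":0,"az":0},{"claw":-1,"dx":0,"dy":0,"dz":-0.6,"ax":0,"ay":0,"az":0},{"claw":-1,"dx":0,"dy":0,"dz":0,"ax":0,"ay":0,"az":0},{"claw":-1,"dx":0,"dy":0,"dz":0,"ax":0,"ay":0,"az":0},{"claw":-1,"dx":0,"dy":0,"dz":0,"ax":0,"ay":0,"az":0}]'; python3 - <<'E'
from h import *
from bench import r
s=r.read_state();print(s["ee_pos"])
c=r.camera("wrist");pickle.dump((c,s),open("w6.pkl","wb"))
print(wproj(c,s,[.5153,-.0915,.036]),wproj(c,s,[.59,.223,.177]))
cv2.imwrite("pics/w6.png",c["color"][:,:,::-1])
E
```

```text
time: 11.83
ee_pos: [0.5144, -0.0906, 0.105]
eef_rot: [0.663, 0.748, -0.001, -0.001]
ft_force: [0.6, 0.2, -0.3]
width: 0.0503
grip_force: 0.0
time: 12.5
ee_pos: [0.525, -0.1727, 0.2294]
eef_rot: [0.663, 0.749, -0.0, -0.001]
ft_force: [0.1, -0.1, -1.2]
width: 0.0864
grip_force: 0.0
[ 0.52504616 -0.17274046  0.22937027]
[324.27428717 103.36342186] [ 447.91033666 -186.22357589]
```

View pics/w6.png

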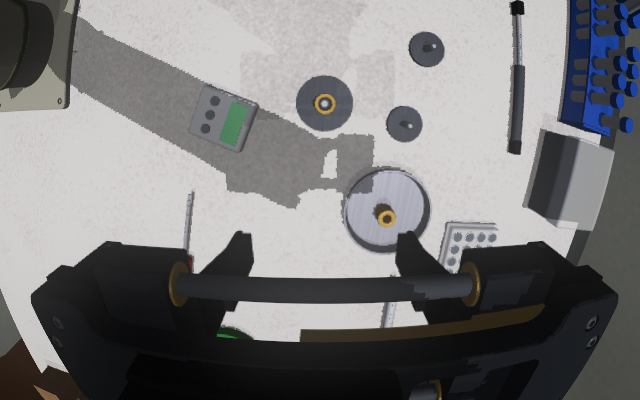

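The wide-bore bushing sits on the large gauge at (325,103), with the pin tip through it, and the scrap one is in the dish at (386,217). Next is the lid.

```bash
python3 -m crank '[{"claw":-1,"dx":0.9,"dy":0.3,"dz":-0.5,"ax":0,"ay":0,"az":0},{"claw":-1,"dx":1,"dy":0.3,"dz":-0.5,"ax":0,"ay":0,"az":0},{"claw":-1,"dx":1,"dy":0.3,"dz":-0.5,"ax":0,"ay":0,"az":0},{"claw":-1,"dx":1,"dy":0.3,"dz":-0.5,"ax":0,"ay":0,"az":0},{"claw":-1,"dx":1,"dy":0.3,"dz":0,"ax":0,"ay":0,"az":0},{"claw":-1,"dx":1,"dy":0.3,"dz":0,"ax":0,"ay":0,"az":0},{"claw":-1,"dx":1,"dy":0.3,"dz":0,"ax":0,"ay":0,"az":0},{"claw":-1,"dx":1,"dy":0.3,"dz":0,"ax":0,"ay":0,"az":0}]';python3 -m crank '[{"claw":-1,"dx":0.9,"dy":0.5,"dz":0,"ax":0,"ay":0,"az":0},{"claw":-1,"dx":0,"dy":0,"dz":0,"ax":0,"ay":0,"az":0},{"claw":-1,"dx":0,"dy":0,"dz":0,"ax":0,"ay":0,"az":0},{"claw":-1,"dx":0,"dy":0,"dz":0,"ax":0,"ay":0,"az":0}]'; python3 - <<'E'
from h import *
from bench import r
s=r.read_state();print(s["ee_pos"],s["joint_positions"].round(2))
c=r.camera("wrist");pickle.dump((c,s),open("w7.pkl","wb"))
print(wproj(c,s,[.593,.2249,.177]))
cv2.imwrite("pics/w7.png",c["color"][:,:,::-1])
E
```

```text
time: 13.22
ee_pos: [0.5678, 0.0726, 0.2891]
eef_rot: [0.663, 0.749, -0.001, -0.001]
ft_force: [1.0, -0.3, 1.2]
width: 0.0872
grip_force: 0.0
time: 13.55
ee_pos: [0.5795, 0.0987, 0.2892]
eef_rot: [0.663, 0.749, -0.001, -0.0]
ft_force: [0.2, -0.4, 0.2]
width: 0.0871
grip_force: 0.0
[0.57947609 0.09871885 0.28924095] [-0.86  0.27  0.76  1.51 -0.18  1.44  0.02]
[358.5021792   55.90043433]
```

View pics/w7.png

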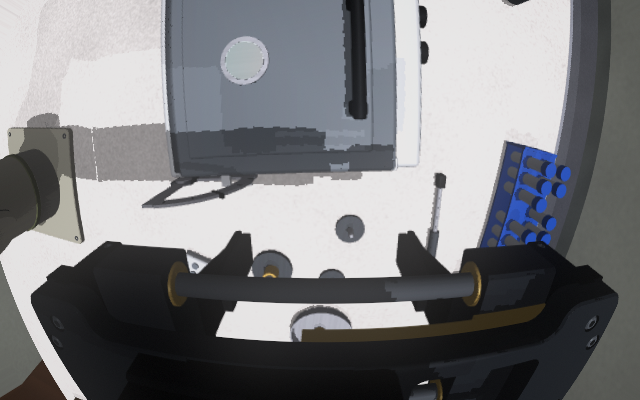

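The bar runs parallel to the tool's x axis. Its near end is at about (359.5,116), and a second axis point is at about (354.5,10).

```bash
python3 - <<'E'
from h import *
c,s=pickle.load(open("w7.pkl","rb"))
a=wonz(c,s,359.5,116,.177);b=wonz(c,s,354.5,10,.177);d=(b-a)/np.linalg.norm(b-a)
m=a+.06*d;print(a,b,d,"mid",m);print(togo(s,[*m[:2],.25]))
# lid side edges in image -> world
print(wonz(c,s,165,80,.142),wonz(c,s,396,100,.142), wonz(c,s,178,175,.142),wonz(c,s,396,169,.142))
E
```

```text
[0.60048981 0.17390105 0.177     ] [0.58486926 0.2651969  0.177     ] [-0.16864737  0.98567645  0.        ] mid [0.59037096 0.23304164 0.177     ]
[4.40245618 0.90249329 1.30156328]
[0.40261494 0.19335158 0.142     ] [0.63773208 0.19344045 0.142     ] [0.4223497  0.09295938 0.142     ] [0.64889936 0.12553945 0.142     ]
```

```bash
python3 -m crank '[{"claw":-1,"dx":0.85,"dy":0.18,"dz":0,"ax":0,"ay":0,"az":-0.2},{"claw":-1,"dx":0.85,"dy":0.18,"dz":0,"ax":0,"ay":0,"az":0},{"claw":-1,"dx":0.85,"dy":0.18,"dz":0,"ax":0,"ay":0,"az":0},{"claw":-1,"dx":0.85,"dy":0.18,"dz":0,"ax":0,"ay":0,"az":0},{"claw":-1,"dx":0.83,"dy":0.18,"dz":0,"ax":0,"ay":0,"az":0},{"claw":-1,"dx":0,"dy":0,"dz":1,"ax":0,"ay":0,"az":0},{"claw":-1,"dx":0,"dy":0,"dz":1,"ax":0,"ay":0,"az":0},{"claw":-1,"dx":0,"dy":0,"dz":0.8,"ax":0,"ay":0,"az":0}]';python3 -m crank '[{"claw":-1,"dx":0,"dy":0,"dz":0.6,"ax":0,"ay":0,"az":0},{"claw":-1,"dx":0,"dy":0,"dz":0.5,"ax":0,"ay":0,"az":0},{"claw":-1,"dx":0,"dy":0,"dz":0,"ax":0,"ay":0,"az":0},{"claw":-1,"dx":0,"dy":0,"dz":0,"ax":0,"ay":0,"az":0}]'
```

```text
time: 14.27
ee_pos: [0.5888, 0.228, 0.2045]
eef_rot: [0.655, 0.755, -0.0, -0.0]
ft_force: [-0.3, -0.0, 0.2]
width: 0.087
grip_force: 0.0
time: 14.6
ee_pos: [0.589, 0.2278, 0.1732]
eef_rot: [0.656, 0.755, -0.0, -0.0]
ft_force: [0.6, 0.3, 0.0]
width: 0.0869
grip_force: 0.0
```

Now close on the bar gently, with a 30 N grip.

```bash
python3 -m crank '[{"claw":1,"dx":0,"dy":0,"dz":0.1,"ax":0,"ay":0,"az":0},{"claw":1,"dx":0,"dy":0,"dz":0,"ax":0,"ay":0,"az":0},{"claw":1,"dx":0,"dy":0,"dz":0,"ax":0,"ay":0,"az":0},{"claw":1,"dx":0,"dy":0,"dz":0,"ax":0,"ay":0,"az":0},{"claw":1,"dx":0,"dy":0,"dz":0,"ax":0,"ay":0,"az":0},{"claw":1,"dx":0,"dy":0,"dz":0,"ax":0,"ay":0,"az":0},{"claw":1,"dx":0,"dy":0,"dz":0,"ax":0,"ay":0,"az":0},{"claw":1,"dx":0,"dy":0,"dz":0,"ax":0,"ay":0,"az":0}]' 25; python3 - <<'E'
from h import *
from bench import r
s=r.read_state();print(s["ee_pos"],s["joint_positions"].round(2),Ro.from_quat(s["eef_rot"]).as_matrix().round(3).tolist(),s["torque"])
E
```

```text
time: 15.27
ee_pos: [0.5892, 0.2288, 0.1704]
eef_rot: [0.655, 0.756, 0.0, -0.0]
ft_force: [0.5, -0.1, -1.1]
width: 0.0417
grip_force: 0.0
[0.58915887 0.22876694 0.1703805 ] [-0.94  0.44  0.66  1.55 -0.28  1.24 -0.09] [[-0.142, 0.99, 0.0], [0.99, 0.142, 0.0], [0.0, 0.0, -1.0]] [-0.05659064  0.04804556  0.0153553 ]
```

```bash
python3 -m crank '[{"claw":1,"dx":0,"dy":0,"dz":0,"ax":0,"ay":0,"az":0},{"claw":1,"dx":0,"dy":0,"dz":0,"ax":0,"ay":0,"az":0},{"claw":1,"dx":0,"dy":0,"dz":0,"ax":0,"ay":0,"az":0},{"claw":1,"dx":0,"dy":0,"dz":0,"ax":0,"ay":0,"az":0},{"claw":1,"dx":0,"dy":0,"dz":0,"ax":0,"ay":0,"az":0},{"claw":1,"dx":0,"dy":0,"dz":0,"ax":0,"ay":0,"az":0},{"claw":1,"dx":0,"dy":0,"dz":0,"ax":0,"ay":0,"az":0},{"claw":1,"dx":0,"dy":0,"dz":0,"ax":0,"ay":0,"az":0}]'; python3 - <<'E'
from h import *
from bench import r
s=r.read_state();print(s["ee_pos"],s["ft_force"],s["width"],s["grip_force"])
E
```

```text
time: 15.93
ee_pos: [0.5917, 0.2291, 0.1716]
eef_rot: [0.655, 0.755, 0.003, 0.002]
ft_force: [10.1, 2.1, -0.8]
width: 0.0109
grip_force: 25.0
[0.59165594 0.22910846 0.17159699] [10.12528368  2.11792464 -0.80884355] 0.010851815717754044 25.001707077026367
```

Gripped. The bar pulls the tool +x by 10 N, so I centre by about 3 mm and then lift along the arc.

```bash
python3 -m crank '[{"claw":1,"dx":0,"dy":0.1,"dz":0,"ax":0,"ay":0,"az":0},{"claw":1,"dx":0,"dy":0,"dz":0,"ax":0,"ay":0,"az":0}]' 40; python3 -m crank '[{"claw":1,"dx":0,"dy":-0.054,"dz":-0.22,"ax":-0.333,"ay":0,"az":0},{"claw":1,"dx":0,"dy":-0.054,"dz":-0.22,"ax":-0.333,"ay":0,"az":0},{"claw":1,"dx":0,"dy":-0.054,"dz":-0.22,"ax":-0.333,"ay":0,"az":0},{"claw":1,"dx":0,"dy":-0.054,"dz":-0.22,"ax":-0.333,"ay":0,"az":0},{"claw":1,"dx":0,"dy":0,"dz":0,"ax":0,"ay":0,"az":0}]'; python3 - <<'E'
from h import *
from bench import r
s=r.read_state();print(s["ee_pos"],s["joint_positions"].round(2),Ro.from_quat(s["eef_rot"]).as_matrix().round(3).tolist(),s["ft_force"],s["torque"])
E
```

```text
time: 16.1
ee_pos: [0.5921, 0.2292, 0.1703]
eef_rot: [0.655, 0.756, -0.0, -0.0]
ft_force: [-0.3, 0.2, 1.6]
width: 0.0104
grip_force: 40.0
time: 16.52
ee_pos: [0.584, 0.228, 0.1972]
eef_rot: [0.653, 0.754, 0.054, 0.046]
ft_force: [2.3, -1.2, -2.3]
width: 0.0106
grip_force: 40.0
[0.58395007 0.22797414 0.19717145] [-1.05  0.3   0.7   1.67 -0.18  1.11 -0.17] [[-0.142, 0.98, 0.14], [0.99, 0.14, 0.021], [0.001, 0.141, -0.99]] [ 2.30068137 -1.20594748 -2.29429304] [-0.39221072 -0.39282647 -0.07734356]
```

```bash
python3 -m crank '[{"claw":1,"dx":0,"dy":-0.054,"dz":-0.22,"ax":-0.333,"ay":0,"az":0},{"claw":1,"dx":0,"dy":-0.054,"dz":-0.22,"ax":-0.333,"ay":0,"az":0},{"claw":1,"dx":0,"dy":-0.054,"dz":-0.22,"ax":-0.333,"ay":0,"az":0},{"claw":1,"dx":0,"dy":-0.054,"dz":-0.22,"ax":-0.333,"ay":0,"az":0},{"claw":1,"dx":0,"dy":-0.054,"dz":-0.22,"ax":-0.333,"ay":0,"az":0},{"claw":1,"dx":0,"dy":-0.054,"dz":-0.22,"ax":-0.333,"ay":0,"az":0},{"claw":1,"dx":0,"dy":-0.054,"dz":-0.22,"ax":-0.333,"ay":0,"az":0},{"claw":1,"dx":0,"dy":0,"dz":0,"ax":0,"ay":0,"az":0}]'; python3 - <<'E'
from h import *
from bench import r
s=r.read_state();print(s["ee_pos"],s["joint_positions"].round(2),Ro.from_quat(s["eef_rot"]).as_matrix().round(3).tolist(),s["ft_force"],s["torque"])
E
```

```text
time: 17.18
ee_pos: [0.562, 0.2247, 0.2388]
eef_rot: [0.643, 0.742, 0.145, 0.125]
ft_force: [3.0, -1.4, -0.3]
width: 0.0106
grip_force: 40.0
[0.56200113 0.22474663 0.23882649] [-1.23  0.    0.7   1.89  0.18  0.9  -0.47] [[-0.142, 0.918, 0.371], [0.99, 0.131, 0.054], [0.001, 0.375, -0.927]] [ 2.9965759  -1.38566477 -0.27435835] [-0.37905786 -0.02897086 -0.07926357]
```

```bash
python3 -m crank '[{"claw":1,"dx":0,"dy":-0.054,"dz":-0.22,"ax":-0.333,"ay":0,"az":0},{"claw":1,"dx":0,"dy":-0.054,"dz":-0.22,"ax":-0.333,"ay":0,"az":0},{"claw":1,"dx":0,"dy":-0.054,"dz":-0.22,"ax":-0.333,"ay":0,"az":0},{"claw":1,"dx":0,"dy":-0.054,"dz":-0.22,"ax":-0.333,"ay":0,"az":0},{"claw":1,"dx":0,"dy":-0.054,"dz":-0.22,"ax":-0.333,"ay":0,"az":0},{"claw":1,"dx":0,"dy":-0.054,"dz":-0.22,"ax":-0.333,"ay":0,"az":0},{"claw":1,"dx":0,"dy":0,"dz":0,"ax":0,"ay":0,"az":0}]'; python3 - <<'E'
from h import *
from bench import r
s=r.read_state();print(s["ee_pos"],s["joint_positions"].round(2),Ro.from_quat(s["eef_rot"]).as_matrix().round(3).tolist(),s["ft_force"],s["torque"])
E
```

```text
time: 17.77
ee_pos: [0.5358, 0.2208, 0.2693]
eef_rot: [0.627, 0.723, 0.221, 0.192]
ft_force: [2.6, 0.8, -0.1]
width: 0.0105
grip_force: 40.0
[0.53582939 0.22077908 0.26931628] [-1.22 -0.23  0.53  2.06  0.57  0.82 -0.83] [[-0.141, 0.821, 0.553], [0.99, 0.117, 0.079], [-0.0, 0.559, -0.829]] [ 2.61429745  0.84238074 -0.06829483] [-0.08675461  0.34207308  0.05895052]
```

```bash
python3 -m crank '[{"claw":1,"dx":0,"dy":-0.054,"dz":-0.22,"ax":-0.333,"ay":0,"az":0},{"claw":1,"dx":0,"dy":-0.054,"dz":-0.22,"ax":-0.333,"ay":0,"az":0},{"claw":1,"dx":0,"dy":-0.054,"dz":-0.22,"ax":-0.333,"ay":0,"az":0},{"claw":1,"dx":0,"dy":0,"dz":0,"ax":0,"ay":0,"az":0},{"claw":1,"dx":0,"dy":0,"dz":0,"ax":0,"ay":0,"az":0},{"claw":1,"dx":0,"dy":0,"dz":0,"ax":0,"ay":0,"az":0},{"claw":1,"dx":0,"dy":0,"dz":0,"ax":0,"ay":0,"az":0}]'; python3 - <<'E'
from h import *
from bench import r
s=r.read_state();print(s["ee_pos"],s["joint_positions"].round(2),Ro.from_quat(s["eef_rot"]).as_matrix().round(3).tolist(),s["ft_force"],s["torque"])
z=s["ee_pos"][2]
from scipy.optimize import brentq
print("lid deg",np.degrees(brentq(lambda a:.127+.190*np.sin(a)+.0433*np.cos(a)-z,0,1.2)))
c=r.camera("side");pickle.dump(c,open("side1.pkl","wb"))
yaw=.142;ux=np.array([np.cos(yaw),np.sin(yaw),0]);uy=np.array([-np.sin(yaw),np.cos(yaw),0])
hinge=np.array([.592,.229,.127])-.19*ux
for a in(0,36,40,44):
    t=np.radians(a);print(a,proj(c,hinge-.12*uy+.075*(np.cos(t)*ux+np.sin(t)*np.array([0,0,1]))).round(1))
im=c["color"][115:215,225:365,::-1];cv2.imwrite("pics/side1.png",cv2.resize(im,None,fx=5,fy=5,interpolation=cv2.INTER_CUBIC))
E
```

```text
time: 18.35
ee_pos: [0.5212, 0.2186, 0.2819]
eef_rot: [0.616, 0.71, 0.257, 0.224]
ft_force: [3.2, -0.5, -0.9]
width: 0.0109
grip_force: 40.0
[0.52122197 0.21860237 0.28185181] [-1.18 -0.32  0.42  2.15  0.73  0.8  -0.99] [[-0.14, 0.76, 0.634], [0.99, 0.108, 0.09], [-0.001, 0.641, -0.768]] [ 3.21924903 -0.46943179 -0.93397059] [-0.257432    0.54387722 -0.01277283]
lid deg 39.78270347621413
0 [294.8 179.9]
36 [290.4 169.8]
40 [289.5 169. ]
44 [288.5 168.2]
```

View pics/side1.png

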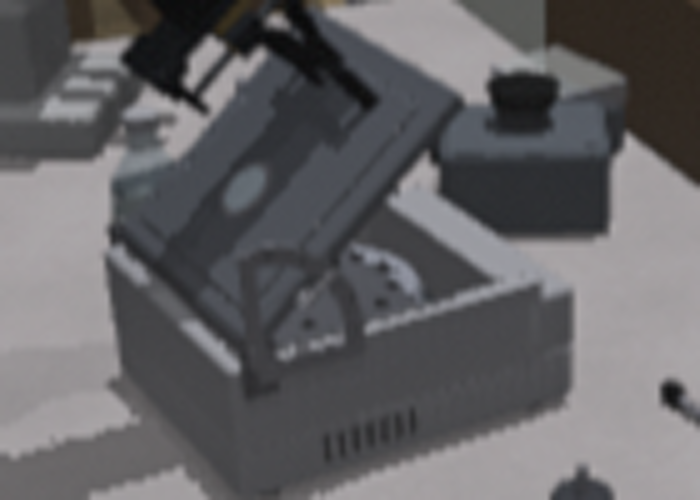

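The side view shows the lid's edge crossing the quadrant near (317,270) in the crop, around where the mark should be. Too coarse to read the pointer itself, but geometry gives 39.8°. The hold is steady and side forces are low, so I'm handing in.

```bash
python3 -c "
from bench import r
print(r.close_job())"
```

```text
the job is handed in; nothing more can be done
None
```

The job is handed in: the 15 mm bore bushing is fully down on the large gauge pin, the 11 mm one is in the steel dish, and the arm is holding the lid at about 39.8° (worked out from the arm's position, because the pointer was too small to read in the camera).

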